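# Latch the guard gate of a flask station

### The arm

A 6-joint arm with a two-finger parallel gripper is mounted at the origin on a cart in front of the work surface, level with it; the furniture and walls round the work are solid. World frame = base frame: x ahead of the robot, y to its left, z up, the work surface at z = 0. Lengths are in m, angles in rad, forces in N, time in s.
With the tool pointing down it reaches from about 0.35 to 0.975 m from the base axis. Payload 4.9 kg.
Tool frame: the origin (TCP) lies on the mounting face of the last link; the fingertips stand 173 mm ahead of it and the grasp point (between the pads) lies 155 mm ahead of it; z points along the fingers, y is the direction in which the jaws open and shut (so a half turn about z gives the same grasp; the last joint's range is limited). The gripper opens to 85 mm and grips with 20 to 120 N. Pads are 22 mm wide; open, the fingers measure 114 mm over their backs; the gripper's body (76 mm by 85 mm) begins 54 mm behind the grasp point. The pads swing forward as they close: fully open they stand 13 mm farther back than shut.
Start: joints at [-1.457, 0.053, 1.613, -0, 1.476, -0.119], TCP at [0.144, -0.608, 0.405] pointing down, gripper open.
Joint ranges: [-3.01, 3.01], [-1.01, 2.22], [0.06, 2.58], [-1.02, 4.17], [0.09, 2.62], [-3.14, 3.14]. Speed limits (rad/s): [2.57, 2.57, 3.14, 3.14, 3.14, 3.14].

### API

Orientations are given as a rotation vector (axis times angle).
In Python, from station import ctrl gives the robot as it stands. The module is installed in compiled form; this text tells all that it offers.
- The arm moves only by the tool jog_arm, never from a script. Its argument "steps" is a list of rows, each a list of 2 entries, a list of its own where there are three numbers: the shift along the tool's x, y, z in cm, then the turn, a rotation vector about the tool's x, y, z in degrees. In form: [[[tx, ty, tz], [rx, ry, rz]], ...]. A call has 1 to 8 rows; each row shifts and turns the pose as measured when the row begins, along the tool's axes as they then stand; what a row does not reach is not made up. A row lasts 1/10 s, in which the tool goes at most 50 mm and 8.59 degrees, less where a joint would pass 70% of its speed; a pose out of reach is approached as far as the arm can. A call is refused whole if a number of a shift passes 5 or a number of a turn 8.59, either way. A call with a gripper value outside its range is refused whole. "fingers" is the gripper command: -1 is shut, 1 is fully open, values between are in proportion, set as the call begins (left out, the last holds). The fingers move at their own pace and stop on an object; "grip_force" is the grip in N (left out, the last holds). Time passes only in rows, so rows that do not move let the fingers close. It gives the time, the measured TCP pose, the force and the opening at its end, in the units of the state.
- ctrl.get_obs(): the state, without advancing time (a new reading comes with each control period).
- ctrl.get_image(name): name is "scene" or "top" or "wrist"; returns the picture (400x640x3 uint8, red, green, blue); there is no depth.
- ctrl.camera_info(name): a dict with "K" (3x3 intrinsics, pixels), "camera_from_world" (4x4, takes a point from world to camera coordinates). Camera axes: x right, y up, looking along -z (the intrinsics and any distortion apply to the point x, -y, -z); pixel columns grow to the right and rows downward; lengths in m; the calibration is good to about 2 mm. A picture is of the moment at which its call begins: read the wrist's pose just before it. camera_info takes no time and is no camera call; for the wrist camera it gives the pose at the moment of the call.
- ctrl.finish_job(): hands the job in, once; it reports no verdict.
The state is a dict: "t": time; "q": joint angles; "dq": joint speeds; "effort": joint torques, N m; "tool_pos": TCP position; "tool_rot": TCP orientation; "contact_force": force on the tool from outside, world axes, zero at the start; "wrist_torque": the same for the moment, N m; "opening": finger opening in m.
Only numpy, scipy, OpenCV 4.12 (cv2) and the standard library are available. Lean on these libraries where they do the work, as an engineer would, in place of code of your own. Each camera call takes 0.05 s, during which the arm holds its last target.

### The job

The flask station's clear guard gate stands ajar. Lift the gate's latch bar by its red ball knob, swing the gate shut against its spring buffer with the bar raised over the keeper's front tooth, and let the bar drop into the keeper's notch so that the gate stays latched when you let go. The striker may sit a centimetre or so off its nominal place, so feel for its back wall and do not force or slam the bar against the keeper; leave the flask, the vial and the small beaker undisturbed.

Things in the scene. Friction and masses are not known exactly. Their poses are not given: they have to be found in the camera images.
- guard: Open-topped guard enclosure, fixed to the bench: aluminium base 210 x 270 x 8 mm, clear side and back walls up to 118 mm, front closed by the hinged gate. Origin: centre of the underside, on the bench. Its x axis points from the gate into the enclosure (away from the robot), y left, z up. Position and yaw vary.
- gate_hinge (a point): Point on the gate's upright hinge axis, at guard (-100, 112, 105) mm, near the left front corner. The gate hangs from it towards the right (guard -y when shut).
- gate (a joint): Gate angle, rad: 0 = square to the guard, positive = open towards the robot (clockwise from above). Limits -0.10, 1.2; damped hinge (1.2 N m s/rad). Panel 190 mm wide, top at z = 113 mm. Stays where left, but a spring plunger (80 N/m, 1.5 to 4 N, near the free edge) pushes it open from about 0.09 down. Latched, it stands between -0.075 and 0.075 depending on the striker.
- bar_pivot (a point): Point where the latch bar is pivoted on the gate's front face: in the gate's frame 50 mm along the gate from the hinge axis and 13 mm in front of it, at z = 105 mm. The pivot axis is the gate's normal.
- latch_bar (a joint): Bar angle about its pivot, rad: 0 = level, as seated on the notch floor; positive = free end up; about 0.09 on top of the keeper's tooth; 0.11 and up clears it; keep below 0.18 so that the striker's back wall still stops it. Damped pivot: let go, it sinks softly by itself at about 0.7 rad/s, to a stop at -0.05 (as at the start) if nothing carries it, so it need not be pressed down. 180 g.
- knob (a point): Centre of the red ball knob, 20 mm diameter, on a thin upright stem on the bar: on a level bar 120 mm along it from the pivot towards the free end and 46 mm above the pivot (z = 151 mm, 39 mm above the bar's top); turns with the bar about the pivot. Grasp it from above; the ball lets gate and bar turn between the fingers.
- bar_nose: Free end of the steel latch bar, the part that goes into the keeper: 8 mm thick, 14 mm high, 52 mm long, passing the gate's free edge. Origin 140 mm along the bar from the pivot, on the bar's mid line; the bar's end is 52 mm farther on.
- keeper_post: Aluminium post 16 x 16 mm, 130 mm tall, at the right front corner, with the steel striker (keeper) on its front; the bar must never bear on either harder than 25 N. Origin: centre of its foot, at guard (-72, -118, 8) mm. The striker is a U open upwards whose slot runs along guard y, 16 mm long, centred on the post's y. The bar slides on it almost without friction (0.05).
- flask: Conical glass flask 66 mm wide, 110 mm tall, standing loose on the base inside the guard; origin at the centre of its underside. Leave alone.
- vial: Small amber screw-cap vial with a blue cap, 23 mm diameter, 48 mm tall, standing on the bench in front of the station to the right; origin at the centre of its underside. Leave alone.
- small_beaker: Small clear beaker, 48 mm wide, 62 mm tall, standing on the bench right of the station; origin at the centre of its underside. Leave alone.
- notch_nominal (a point): Nominal centre of the notch floor, guard (-113, -118, 98) mm, under the level bar at gate angle 0. The real striker is set up to 14 mm from it, either way along guard x; not measured. Notch 12 mm wide; front tooth 6 mm thick, top 16 mm above the floor; back wall 6 mm thick, 36 mm high, stops a raised bar when the gate is pushed home.

How it is judged:
On the way, in this order (a step that is already met when the one before it is completed fails the run):
1. the latch bar is lifted while the gate is still open (value of joint latch_bar above 0.09 rad and value of joint gate above 0.12 rad), for 0.1 s.
2. the gate is swung nearly home, to the keeper, with the bar raised above the keeper's tooth (value of joint gate below 0.09 rad and value of joint latch_bar above 0.085 rad), for 0.05 s.
At the end, for the whole second after the job is handed in: The gate is shut (angle below 0.08 rad) and at rest, held by the latch bar, which lies level (within 0.02 rad) on the floor of the keeper's notch, behind the front tooth; the robot has let go (value of joint latch_bar between -0.02 and 0.02 rad and value of joint gate below 0.08 rad and velocity of joint gate between -0.05 and 0.05 rad/s and velocity of joint latch_bar between -0.1 and 0.1 rad/s); the robot touches nothing.
It fails at once if the bar is forced or slammed against the keeper (more than 25 N) (contact force between bar_nose and keeper_post above 25 N).
It fails at once if the flask is disturbed (moved more than 15 mm) (distance of flask from where it was at the start of the episode above 0.015 m).
It fails at once if the vial is disturbed (moved more than 15 mm) (distance of vial from where it was at the start of the episode above 0.015 m).
It fails at once if the small beaker is disturbed (moved more than 15 mm) (distance of small_beaker from where it was at the start of the episode above 0.015 m).
It also fails if it takes over 64 s, if anything falls off the work surface, if the arm or the gripper's body presses on something with over 40 N, if the wrist force passes 120 N, or if a joint passes its speed limit or range.

## Working session

There is one attempt and no reset: what is moved stays moved. The work goes in short steps, Python scripts to look and compute and a tool call to move; the robot and the scene stay as the last step left them, time stands still between calls to the robot, and variables do not carry over. Pictures are saved under pics/ and viewed, and the job is handed in when it is done.

Besides the shell and the picture viewer there is one more tool, called after ">>>" as name(argument=value, ...) on one line, values as JSON. jog_arm: Moves the arm, as the interface text tells. Its arguments: {"type":"object","properties":{"steps":{"type":"array","items":{"type":"array"}},"fingers":{"type":"number"},"grip_force":{"type":"number"}},"required":["steps"]}

```bash
mkdir -p pics
cat > h.py <<'E'
import numpy as np,cv2
from station import ctrl
from scipy.spatial.transform import Rotation as R
def shot(n,f):
    im=ctrl.get_image(n); cv2.imwrite('pics/'+f,im[:,:,::-1]); return im
def ray(info,u,v):
    K=np.array(info['K']);T=np.array(info['camera_from_world'])
    d=np.linalg.inv(K)@[u,v,1]; d=np.array([d[0],-d[1],-d[2]])
    Rm=T[:3,:3]; o=-Rm.T@T[:3,3]; d=Rm.T@d; return o,d/np.linalg.norm(d)
def onz(info,u,v,z):
    o,d=ray(info,u,v); return o+d*(z-o[2])/d[2]
def tri(a,b):
    (o1,d1),(o2,d2)=a,b
    s=np.linalg.lstsq(np.c_[d1,-d2],o2-o1,rcond=None)[0]
    p,q=o1+s[0]*d1,o2+s[1]*d2; return (p+q)/2,np.linalg.norm(p-q)
def proj(info,P):
    T=np.array(info['camera_from_world']);p=T[:3,:3]@P+T[:3,3];q=np.array(info['K'])@[p[0],-p[1],-p[2]];return q[:2]/q[2]
def red(im):
    h=cv2.cvtColor(im,cv2.COLOR_RGB2HSV)
    m=(((h[...,0]<6)|(h[...,0]>174))&(h[...,1]>150)&(h[...,2]>60)).astype(np.uint8)
    n,l,s,c=cv2.connectedComponentsWithStats(m)
    return [(s[i].tolist(),c[i].round(1).tolist()) for i in range(1,n) if s[i][4]>15]
E
python3 - <<'E'
from h import *
for n in('scene','top','wrist'):
    im=shot(n,n+'0.png'); print(n,red(im))
    i=ctrl.camera_info(n); print(np.round(i['K'],1).tolist(),np.round(i['camera_from_world'],3).tolist(),[k for k in i])
print(ctrl.get_obs())
E
```

```text
scene [([0, 0, 24, 18, 97], [13.2, 6.7]), ([2, 6, 40, 40, 354], [18.5, 26.3]), ([41, 6, 10, 5, 17], [45.5, 7.4]), ([0, 9, 5, 8, 16], [1.4, 12.2]), ([0, 29, 11, 8, 27], [5.1, 31.7]), ([27, 30, 18, 19, 73], [36.6, 40.6]), ([7, 44, 30, 36, 254], [23.2, 60.1]), ([34, 49, 8, 7, 18], [38.2, 51.2]), ([55, 49, 9, 6, 18], [59.3, 51.5]), ([48, 73, 14, 10, 38], [53.4, 78.1]), ([26, 76, 20, 17, 83], [34.9, 84.2]), ([23, 86, 33, 31, 320], [38.3, 103.4]), ([56, 86, 9, 5, 16], [59.2, 87.5]), ([60, 95, 6, 10, 18], [62.1, 98.6]), ([87, 119, 10, 14, 28], [91.6, 125.1]), ([25, 121, 12, 9, 38], [29.7, 125.8]), ([78, 121, 10, 6, 17], [83.2, 123.4]), ([0, 122, 12, 13, 96], [4.6, 126.9]), ([48, 127, 7, 6, 16], [51.6, 129.4]), ([75, 128, 7, 6, 17], [78.0, 130.2]), ([75, 154, 21, 20, 114], [84.9, 162.5]), ([49, 156, 25, 27, 164], [62.3, 165.8]), ([31, 159, 25, 24, 103], [44.2, 169.2]), ([427, 159, 12, 4, 30], [433.1, 160.8]), ([0, 161, 17, 23, 116], [7.1, 172.8]), ([92, 161, 8, 6, 16], [95.5, 163.4]), ([57, 173, 6, 8, 18], [59.9, 176.7]), ([93, 172, 15, 12, 49], [100.1, 177.3]), ([250, 173, 11, 11, 97], [255
[... 755 characters left out ...]
0, 0.0, 0.0, 1.0]] ['K', 'camera_from_world']
{'t': 0.15, 'q': array([-1.45701376e+00,  5.32378350e-02,  1.61399033e+00,  1.78893025e-05,
        1.47599804e+00, -1.19036816e-01]), 'dq': array([ 0.00102254, -0.00133406, -0.00360337, -0.00017778,  0.0007116 ,
        0.00013799]), 'effort': array([ 3.12324692e-04, -3.94242740e+01, -3.70721447e+01, -1.56663077e-04,
        4.65991296e-03, -4.51215726e-06]), 'tool_pos': array([ 0.14415702, -0.60793264,  0.40371797]), 'tool_rot': array([-3.11870835e+00, -3.64694029e-01, -3.46950934e-05]), 'contact_force': array([ 0.51678565, -0.0930534 , -0.37046861]), 'wrist_torque': array([ 0.05641175, -0.01423646, -0.00930256]), 'opening': 0.0857282970646783}
```

View pics/scene0.png

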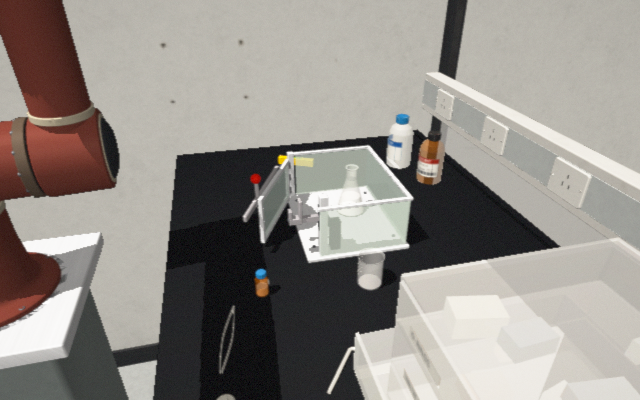

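View pics/top0.png

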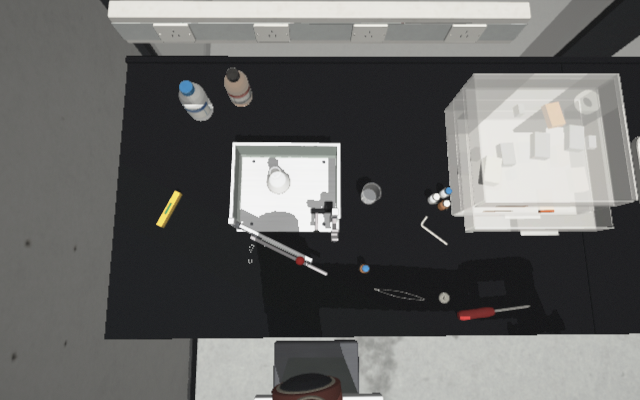

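Run:
```python
from h import *
s=ctrl.camera_info('scene');t=ctrl.camera_info('top')
print(tri(ray(s,255.1,178.3),ray(t,299.5,260.6)))
im=cv2.imread('pics/top0.png')[170:330,200:440]
cv2.imwrite('pics/top0c.png',cv2.resize(im,(720,480),interpolation=2))
im=cv2.imread('pics/scene0.png')[120:300,150:420]
cv2.imwrite('pics/scene0c.png',cv2.resize(im,(780,520),interpolation=2))
```

```text
(array([0.47763824, 0.04108101, 0.14595912]), np.float64(0.0007418139547909871))
```

View pics/top0c.png

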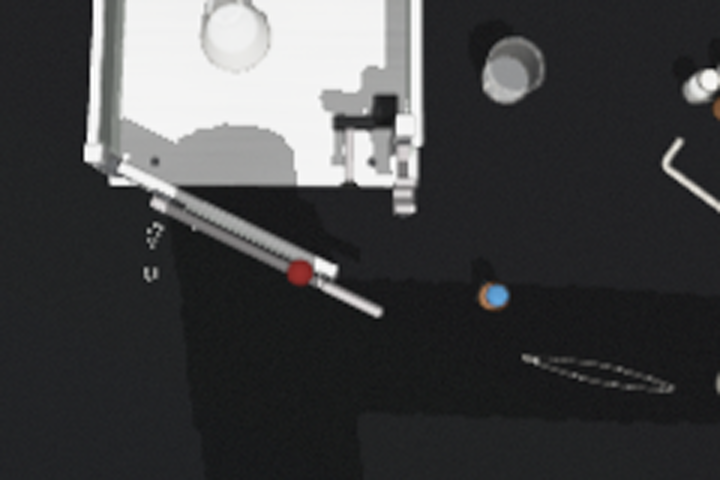

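View pics/scene0c.png

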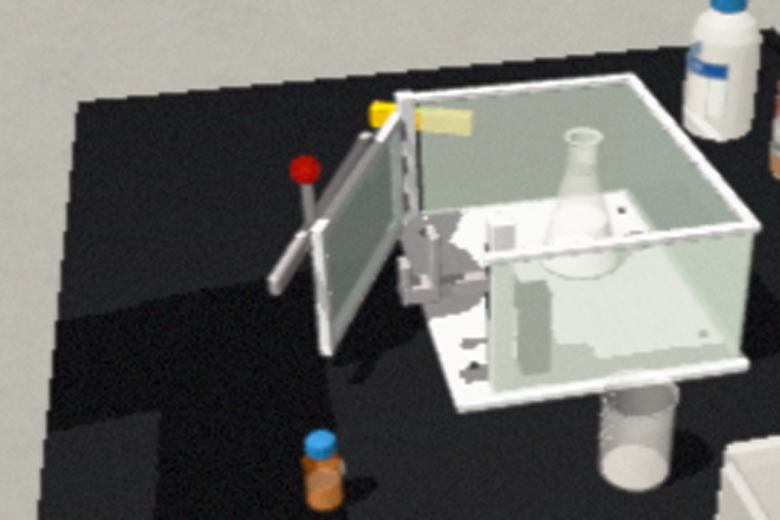

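Run:
```python
from h import *
s=ctrl.camera_info('scene');t=ctrl.camera_info('top')
for n,u,v,z in [('frontL base',236.7,232,.008),('frontR base',338.3,232.3,.008),('rimBL',232,144,.118),('rimBR',340,144,.118),('post top',334.7,211.7,.138),('hinge post',231.5,220.5,.118),('bar tip',326.3,274,.095),('gate free top',310.5,260,.113),('gate hinge top',241,224.5,.113),('bar root',252,237.5,.11),('vialcap',364,268,.048)]:
    print(n,onz(t,u,v,z).round(4))
im=cv2.imread('pics/top0.png')
cv2.imwrite('pics/top0d.png',cv2.resize(im[135:285,222:352],None,fx=5,fy=5,interpolation=0)[:600] if 0 else cv2.resize(im[190:285,222:352],None,fx=6,fy=6,interpolation=2))
cv2.imwrite('pics/top0e.png',cv2.resize(im[135:235,222:352],None,fx=6,fy=6,interpolation=2))
```

```text
frontL base [0.5593 0.2098 0.008 ]
frontR base [ 0.5566 -0.0569  0.008 ]
rimBL [0.7629 0.2067 0.118 ]
rimBR [ 0.7621 -0.0576  0.118 ]
post top [ 0.5905 -0.0407  0.138 ]
hinge post [0.5742 0.2022 0.118 ]
bar tip [ 0.4481 -0.0209  0.095 ]
gate free top [0.4805 0.0163 0.113 ]
gate hinge top [0.5652 0.1805 0.113 ]
bar root [0.5345 0.1543 0.11  ]
vialcap [ 0.4624 -0.1169  0.048 ]
```

View pics/top0d.png

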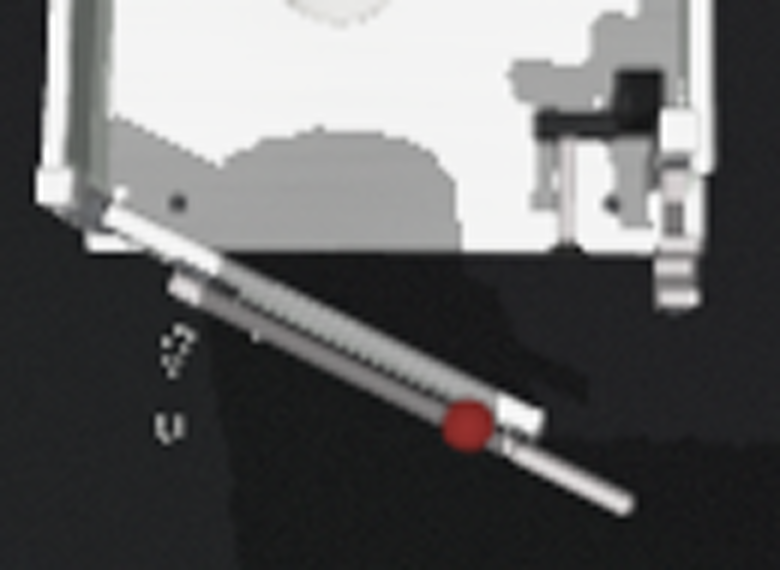

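View pics/top0e.png

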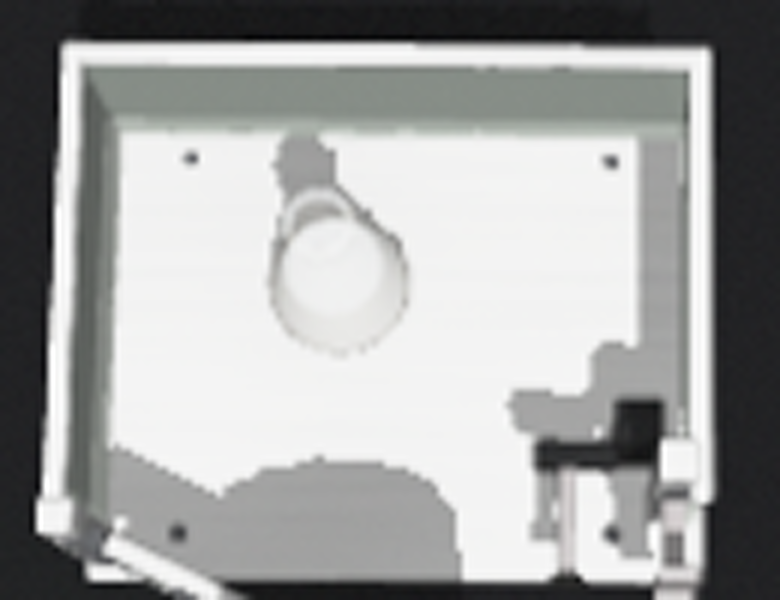

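```bash
cat >> h.py <<'E'
def rel(target,ydir=None):
    o=ctrl.get_obs();M=R.from_rotvec(o['tool_rot']).as_matrix();p=o['tool_pos']
    print('t',round(o['t'],2),'pos',p.round(4),'F',np.round(o['contact_force'],1),'op',round(o['opening'],4),'q',np.round(o['q'],2))
    print('axes x',M[:,0].round(3),'y',M[:,1].round(3),'z',M[:,2].round(3))
    print('shift cm tool',(M.T@(np.array(target)-p)*100).round(2))
    if ydir is not None:
        l=M.T@np.array([*ydir,0]); a=np.degrees(np.arctan2(-l[0],l[1])); a=(a+90)%180-90; print('turn z',round(a,1))
E
python3 - <<'E'
from h import *
t=ctrl.camera_info('top')
th=.455; rel([.4776,.0411,.36],[-np.cos(th),np.sin(th)])
for v,z in [(239.5,.114),(236.5,.114),(219,.134),(226,.098)]: print(onz(t,334.8,v,z).round(4))
E
```

```text
t 0.15 pos [ 0.1442 -0.6079  0.4037] F [ 0.5 -0.1 -0.4] op 0.0857 q [-1.46  0.05  1.61  0.    1.48 -0.12]
axes x [0.973 0.231 0.   ] y [ 0.231 -0.973 -0.002] z [-0.     0.002 -1.   ]
shift cm tool [ 47.42 -55.45   4.47]
turn z -50.6
[ 0.528  -0.0412  0.114 ]
[ 0.5351 -0.0414  0.114 ]
[ 0.5739 -0.0408  0.134 ]
[ 0.5621 -0.0427  0.098 ]
```

>>> jog_arm(steps=[[[3.2,-3.7,0.1],[0,0,0]],[[3.2,-3.7,0.1],[0,0,0]],[[3.2,-3.7,0.1],[0,0,0]],[[3.2,-3.7,0.1],[0,0,0]],[[3.2,-3.7,0.1],[0,0,0]],[[3.2,-3.7,0.1],[0,0,0]],[[3.2,-3.7,0.1],[0,0,0]],[[3.2,-3.7,0.1],[0,0,0]]], fingers=1, grip_force=30)

```text
t: 0.95
tool_pos: [0.3264, -0.2559, 0.3918]
tool_rot: [-3.116, -0.346, -0.0]
contact_force: [1.4, -0.8, 0.9]
opening: 0.0855
```

```bash
python3 -c "
from h import *
th=.455; rel([.4776,.0411,.36],[-np.cos(th),np.sin(th)])"
```

```text
t 0.95 pos [ 0.3264 -0.2559  0.3918] F [ 1.4 -0.8  0.9] op 0.0855 q [-0.85 -0.48  2.09  0.    1.54  0.5 ]
axes x [0.976 0.219 0.001] y [ 0.219 -0.976 -0.007] z [-0.001  0.007 -1.   ]
shift cm tool [ 21.26 -25.64   3.38]
turn z -51.3
```

>>> jog_arm(steps=[[[3.2,-3.9,0.1],[0,0,0]],[[3.2,-3.9,0.1],[0,0,0]],[[3.2,-3.9,0.1],[0,0,0]],[[3.2,-3.9,0.1],[0,0,0]],[[3.2,-3.9,0.1],[0,0,0]],[[0,0,0],[0,0,-8]],[[0,0,0],[0,0,-8]],[[0,0,0],[0,0,-8]]])

```text
t: 1.75
tool_pos: [0.4371, -0.0234, 0.387]
tool_rot: [-2.963, -1.026, -0.006]
contact_force: [0.2, 0.1, 0.1]
opening: 0.0853
```

>>> jog_arm(steps=[[[0,0,0],[0,0,-8]],[[0,0,0],[0,0,-8]],[[0,0,0],[0,0,-8]],[[0,0,0],[0,0,0]]])

```text
t: 2.15
tool_pos: [0.4366, -0.0224, 0.3854]
tool_rot: [-2.667, -1.646, -0.005]
contact_force: [0.2, -0.8, -0.3]
opening: 0.0856
```

```bash
python3 -c "
from h import *
th=.455; rel([.4776,.0411,.36],[-np.cos(th),np.sin(th)])"
```

```text
t 2.15 pos [ 0.4366 -0.0224  0.3854] F [ 0.2 -0.8 -0.3] op 0.0856 q [-0.22 -0.41  2.05  0.01  1.51  0.24]
axes x [0.448 0.894 0.006] y [ 0.894 -0.448 -0.005] z [-0.001  0.008 -1.   ]
shift cm tool [7.5  0.83 2.59]
turn z -0.6
```

>>> jog_arm(steps=[[[3.0,0.4,0.5],[0,0,0]],[[3.0,0.4,0.5],[0,0,0]],[[2.5,0.1,0.5],[0,0,0]],[[0,0,0],[0,0,0]]])

```text
t: 2.55
tool_pos: [0.4841, 0.0511, 0.3702]
tool_rot: [-2.681, -1.625, -0.005]
contact_force: [-0.5, 0.5, 0.1]
opening: 0.0857
```

```bash
python3 -c "
from h import *
th=.455; rel([.4776,.0411,.301],[-np.cos(th),np.sin(th)])
w=ctrl.camera_info('wrist');im=shot('wrist','w1.png');r=red(im);print(r)
im2=shot('top','t1.png');print(red(im2));shot('scene','s1.png')
for s,c in r: print(onz(w,*c,.146))"
```

```text
t 2.55 pos [0.4841 0.0511 0.3702] F [-0.5  0.5  0.1] op 0.0857 q [-0.05 -0.26  1.96  0.01  1.44  0.43]
axes x [0.463 0.886 0.006] y [ 0.886 -0.463 -0.004] z [-0.001  0.007 -1.   ]
shift cm tool [-1.23 -0.09  6.91]
turn z -1.5
[([303, 224, 27, 27, 587], [316.0, 237.0])]
[([458, 307, 37, 13, 327], [475.7, 313.4])]
[0.4767479  0.04232758 0.146     ]
```

View pics/w1.png

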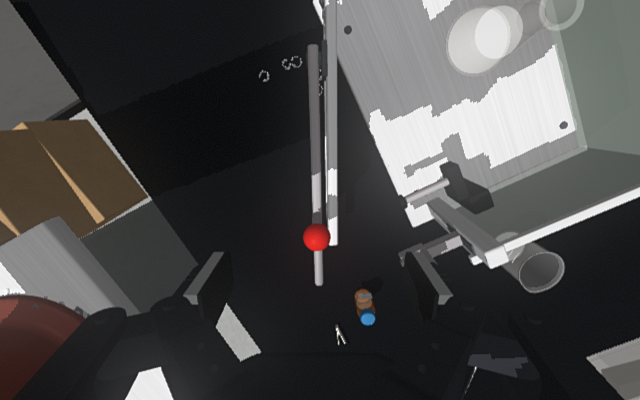

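>>> jog_arm(steps=[[[-0.6,0,0.5],[0,0,0]],[[-0.6,0,1.5],[0,0,0]],[[0,0,2],[0,0,0]],[[0,0,2],[0,0,0]],[[0,0,1.0],[0,0,0]],[[0,0,0],[0,0,0]]])

```text
t: 3.3
tool_pos: [0.4749, 0.0336, 0.2961]
tool_rot: [-2.693, -1.612, -0.005]
contact_force: [-0.4, 0.6, 0.1]
opening: 0.0854
```

```bash
python3 -c "
from h import *
th=.455; rel([.4772,.0418,.301],[-np.cos(th),np.sin(th)])"
```

```text
t 3.3 pos [0.4749 0.0336 0.2961] F [-0.4  0.6  0.1] op 0.0854 q [-0.09 -0.22  2.06  0.    1.31  0.4 ]
axes x [0.472 0.881 0.005] y [ 0.881 -0.472 -0.001] z [ 0.001  0.005 -1.   ]
shift cm tool [ 0.84 -0.19 -0.48]
turn z -2.1
```

>>> jog_arm(steps=[[[0.8,-0.2,-0.4],[0,0,-2]],[[0,0,0],[0,0,0]]])

```text
t: 3.5
tool_pos: [0.477, 0.0414, 0.3008]
tool_rot: [-2.663, -1.66, -0.006]
contact_force: [0.2, -0.4, 0.2]
opening: 0.0857
```

```bash
python3 -c "
from h import *
th=.455; rel([.4772,.0418,.301],[-np.cos(th),np.sin(th)])"
```

```text
t 3.5 pos [0.477  0.0414 0.3008] F [ 0.2 -0.4  0.2] op 0.0857 q [-0.07 -0.22  2.05  0.    1.31  0.38]
axes x [0.44  0.898 0.005] y [ 0.898 -0.44  -0.001] z [ 0.002  0.005 -1.   ]
shift cm tool [ 0.05  0.   -0.02]
turn z -0.0
```

Close on the ball.

>>> jog_arm(steps=[[[0,0,0],[0,0,0]],[[0,0,0],[0,0,0]],[[0,0,0],[0,0,0]],[[0,0,0],[0,0,0]],[[0,0,0],[0,0,0]],[[0,0,0],[0,0,0]],[[0,0,0],[0,0,0]],[[0,0,0],[0,0,0]]], fingers=-1, grip_force=30)

```text
t: 4.3
tool_pos: [0.478, 0.0418, 0.3042]
tool_rot: [2.664, 1.664, 0.012]
contact_force: [0.0, -0.1, 0.5]
opening: 0.0178
```

```bash
python3 -c "
from h import *
rel([.4772,.0418,.301])
shot('wrist','w2.png')"
```

```text
t 4.3 pos [0.478  0.0418 0.3042] F [ 0.  -0.1  0.5] op 0.0178 q [-0.07 -0.22  2.04  0.    1.31  0.38]
axes x [0.439 0.899 0.007] y [ 0.899 -0.439  0.004] z [ 0.007  0.004 -1.   ]
shift cm tool [-0.04 -0.07  0.32]
```

View pics/w2.png

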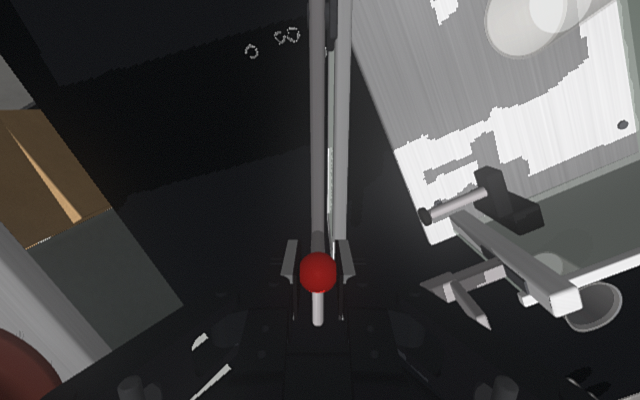

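>>> jog_arm(steps=[[[0.15,0,-0.4],[0,0,0]],[[0.15,0,-0.4],[0,0,0]],[[0.17,0,-0.4],[0,0,0]],[[0,0,0],[0,0,0]]])

```text
t: 4.75
tool_pos: [0.4797, 0.0462, 0.3157]
tool_rot: [-2.664, -1.664, -0.009]
contact_force: [0.5, 0.5, -2.0]
opening: 0.0176
```

```bash
python3 -c "
from h import *
rel([.478,.0418,.3042])
shot('wrist','w3.png');shot('scene','s3.png')"
```

```text
t 4.75 pos [0.4797 0.0462 0.3157] F [ 0.5  0.5 -2. ] op 0.0176 q [-0.06 -0.23  2.03  0.    1.34  0.39]
axes x [0.439 0.899 0.005] y [ 0.899 -0.439  0.002] z [ 0.004  0.003 -1.   ]
shift cm tool [-0.48  0.04  1.15]
```

View pics/w3.png

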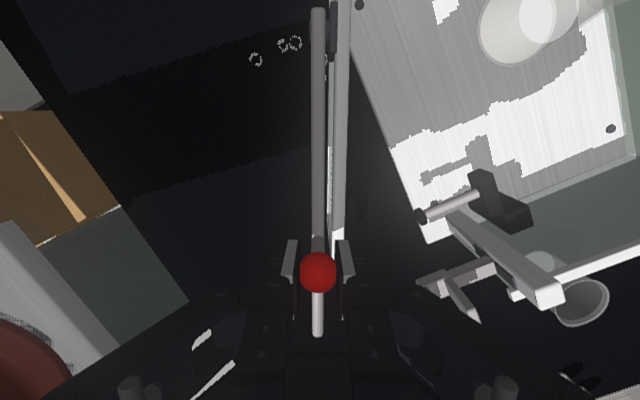

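View pics/s3.png

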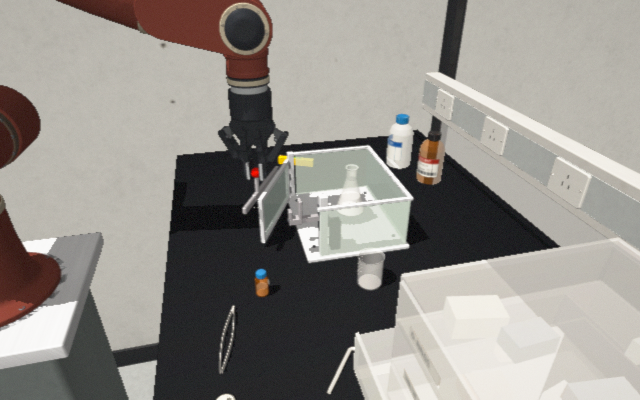

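>>> jog_arm(steps=[[[0.2,0,-0.4],[0,0,0]],[[0.22,0,-0.4],[0,0,0]],[[0.1,0,-0.2],[0,0,0]],[[0,0,0],[0,0,0]]])

```text
t: 5.25
tool_pos: [0.4816, 0.051, 0.3253]
tool_rot: [-2.664, -1.663, -0.005]
contact_force: [0.1, -0.5, -2.7]
opening: 0.0176
```

```bash
python3 -c "
from h import *
rel([.478,.0418,.3258])
w=ctrl.camera_info('wrist');im=shot('wrist','w4.png');r=red(im);print(r)
for s,c in r: print(onz(w,*c,.1673))
s=ctrl.camera_info('scene')
"
```

```text
t 5.25 pos [0.4816 0.051  0.3253] F [ 0.1 -0.5 -2.7] op 0.0176 q [-0.05 -0.23  2.01  0.    1.36  0.41]
axes x [0.439 0.898 0.003] y [ 0.898 -0.439  0.001] z [ 0.002  0.003 -1.   ]
shift cm tool [-0.98  0.08 -0.05]
[([300, 253, 36, 40, 1230], [317.4, 272.3])]
[0.48097515 0.05068301 0.1673    ]
```

>>> jog_arm(steps=[[[-0.04,0.7,0],[0,0,-2.5]],[[-0.04,0.7,0],[0,0,-2.5]],[[-0.04,0.7,0],[0,0,-2.5]],[[-0.04,0.7,0],[0,0,-2.5]]])

```text
t: 5.7
tool_pos: [0.5053, 0.039, 0.3236]
tool_rot: [-2.498, -1.893, 0.008]
contact_force: [-3.1, -1.1, -2.1]
opening: 0.0177
```

```bash
cat >> h.py <<'E'
H=np.array([.5641,.1893])
def gate(thn,zt=.3258,r=.1612):
    o=ctrl.get_obs();d=o['tool_pos'][:2]-H
    print('r',np.hypot(*d).round(4),'theta',round(np.arctan2(-d[0],-d[1])-.08,4))
    a=thn+.08;P=H+r*np.array([-np.sin(a),-np.cos(a)])
    rel([*P,zt],[-np.cos(thn),np.sin(thn)])
E
python3 -c "
from h import *
gate(.15)"
```

```text
r 0.1614 theta 0.2927
t 5.7 pos [0.5053 0.039  0.3236] F [-3.1 -1.1 -2.1] op 0.0177 q [-0.07 -0.17  1.96  0.    1.36  0.2 ]
axes x [0.27  0.963 0.   ] y [ 0.963 -0.27  -0.009] z [-0.008  0.003 -1.   ]
shift cm tool [-0.04  2.3  -0.24]
turn z -7.1
```

>>> jog_arm(steps=[[[0,0.6,-0.15],[0,0,-2.3]],[[0,0.6,-0.1],[0,0,-2.3]],[[-0.03,0.6,-0.1],[0,0,-2.3]],[[0,0,0],[0,0,0]]])

```text
t: 6.1
tool_pos: [0.5227, 0.0343, 0.3249]
tool_rot: [-2.371, -2.041, 0.014]
contact_force: [0.4, -0.1, -1.2]
opening: 0.0174
```

```bash
python3 -c "
from h import *
gate(.1,.327)
shot('wrist','w5.png');shot('scene','s5.png');shot('top','t5.png')
im=cv2.imread('pics/scene0.png')
"
```

```text
r 0.1604 theta 0.1812
t 6.1 pos [0.5227 0.0343 0.3249] F [ 0.4 -0.1 -1.2] op 0.0174 q [-0.08 -0.12  1.92  0.    1.36  0.07]
axes x [0.149 0.989 0.002] y [ 0.989 -0.149 -0.016] z [-0.015  0.004 -1.   ]
shift cm tool [-0.17  1.29 -0.23]
turn z -2.8
```

View pics/w5.png

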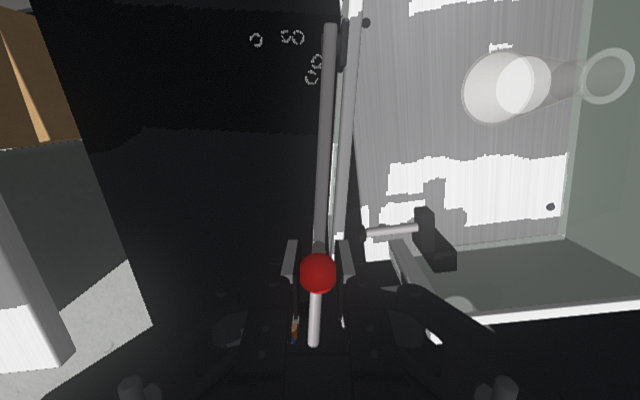

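View pics/s5.png

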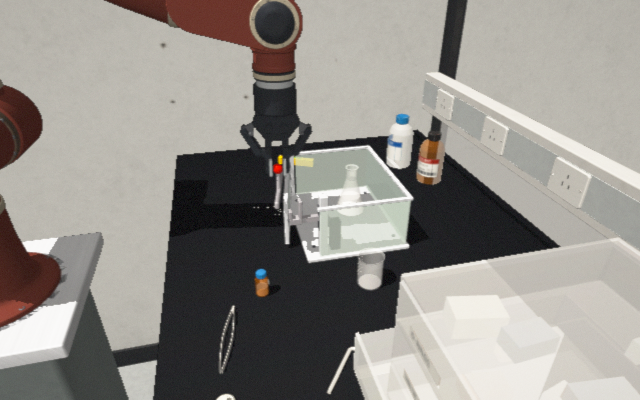

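```bash
python3 -c "
from h import *
im=cv2.imread('pics/scene0.png')
a=cv2.resize(cv2.imread('pics/scene0.png')[140:260,230:360],None,fx=3,fy=4,interpolation=2)
b=cv2.resize(cv2.imread('pics/s5.png')[140:260,230:360],None,fx=6,fy=5,interpolation=2)
cv2.imwrite('pics/s5c.png',b)
i=ctrl.camera_info('scene'); print(red(cv2.imread('pics/s5.png')[:,:,::-1])[-8:]); o=ctrl.get_obs(); p=o['tool_pos']; print(proj(i,np.array([p[0],p[1],p[2]-.1585])))"
```

```text
[([264, 58, 12, 10, 30], [268.9, 63.5]), ([0, 101, 8, 9, 24], [2.8, 104.8]), ([7, 111, 5, 8, 17], [8.8, 114.7]), ([428, 159, 11, 5, 29], [433.2, 160.9]), ([273, 163, 9, 11, 82], [276.9, 168.3]), ([3, 272, 11, 10, 27], [7.7, 277.0]), ([42, 283, 10, 6, 20], [47.0, 285.4]), ([0, 297, 36, 25, 350], [12.2, 308.0])]
[278.43764555 167.64217141]
```

View pics/s5c.png

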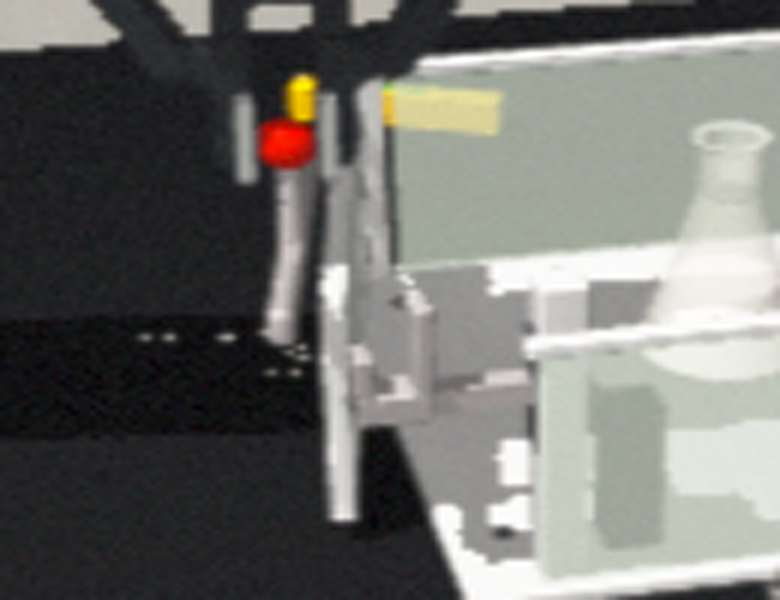

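```bash
python3 -c "
from h import *
i=ctrl.camera_info('scene')
for n,u,v,z in [('tooth',352,348,.114),('toothR',370,350,.114),('wallTopFront',412,308,.134),('wallR',432,310,.134),('slotfloorR',412,398,.098),('slotfloorL',372,405,.098)]: print(n,onz(i,230+u/6,140+v/5,z).round(4))
t=cv2.imread('pics/t5.png')[190:285,222:352];cv2.imwrite('pics/t5c.png',cv2.resize(t,None,fx=6,fy=6,interpolation=2))"
```

```text
tooth [ 0.5273 -0.0361  0.114 ]
toothR [ 0.5324 -0.0388  0.114 ]
wallTopFront [ 0.5445 -0.0457  0.134 ]
wallR [ 0.55   -0.0485  0.134 ]
slotfloorR [ 0.5429 -0.0491  0.098 ]
slotfloorL [ 0.5302 -0.0508  0.098 ]
```

View pics/t5c.png

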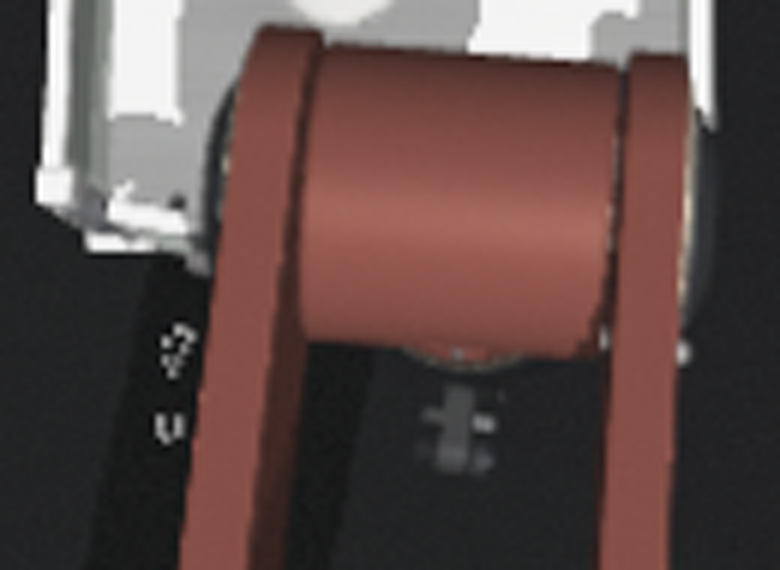

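>>> jog_arm(steps=[[[-0.05,0.3,-0.15],[0,0,-1.0]],[[-0.05,0.3,-0.1],[0,0,-1.0]],[[0,0,0],[0,0,0]]])

```text
t: 6.55
tool_pos: [0.5276, 0.0334, 0.3267]
tool_rot: [-2.331, -2.082, 0.013]
contact_force: [-0.1, -0.0, -1.7]
opening: 0.0179
```

```bash
python3 -c "
from h import *
gate(.085,.327)"
```

```text
r 0.1601 theta 0.1499
t 6.55 pos [0.5276 0.0334 0.3267] F [-0.1 -0.  -1.7] op 0.0179 q [-0.08 -0.11  1.91  0.01  1.36  0.03]
axes x [0.112 0.994 0.005] y [ 0.994 -0.112 -0.018] z [-0.017  0.007 -1.   ]
shift cm tool [-0.19  1.03 -0.05]
turn z -1.6
```

>>> jog_arm(steps=[[[-0.05,0.2,0],[-0.5,0,-0.5]],[[-0.05,0.2,0],[-0.5,0,-0.5]],[[0,0.1,0],[0,0,0]],[[0,0,0],[0,0,0]]])

```text
t: 6.95
tool_pos: [0.5321, 0.0317, 0.3259]
tool_rot: [-2.318, -2.113, -0.001]
contact_force: [-1.4, 1.0, -2.4]
opening: 0.0176
```

```bash
cat >> h.py <<'E'
def st():
    o=ctrl.get_obs();M=R.from_rotvec(o['tool_rot']).as_matrix()
    g=o['tool_pos']+M[:,2]*.1585
    d=g[:2]-H; z=g[2]; ph=np.arcsin((z-.151)/.12*1.0) 
    print('t',round(o['t'],2),'ball',g.round(4),'r',np.hypot(*d).round(4),'theta',round(np.arctan2(-d[0],-d[1])-.08,4),'phi~',round(ph,3),'F',np.round(o['contact_force'],1),'zax',M[:,2].round(3),'op',round(o['opening'],4))
E
python3 -c "
from h import *
st()"
```

```text
t 6.95 ball [0.5317 0.0324 0.1674] r 0.1602 theta 0.1235 phi~ 0.137 F [-1.4  1.  -2.4] zax [-0.003  0.004 -1.   ] op 0.0176
```

>>> jog_arm(steps=[[[-0.03,0.2,-0.02],[0,0,-0.7]],[[-0.03,0.2,-0.02],[0,0,-0.7]],[[0,0,0],[0,0,0]]])

```text
t: 7.25
tool_pos: [0.536, 0.0309, 0.3258]
tool_rot: [-2.288, -2.143, 0.0]
contact_force: [-1.8, 0.5, -2.0]
opening: 0.0177
```

```bash
python3 -c "
from h import *
st()"
```

```text
t 7.25 ball [0.5353 0.0316 0.1673] r 0.1603 theta 0.1009 phi~ 0.136 F [-1.8  0.5 -2. ] zax [-0.005  0.005 -1.   ] op 0.0177
```

>>> jog_arm(steps=[[[-0.02,0.15,-0.02],[-0.1,0,-0.4]],[[-0.02,0.15,-0.02],[-0.1,0,-0.4]],[[0,0,0],[0,0,0]]])

```text
t: 7.55
tool_pos: [0.5387, 0.0303, 0.3256]
tool_rot: [-2.272, -2.161, -0.0]
contact_force: [-3.6, 1.2, -4.0]
opening: 0.0176
```

```bash
python3 -c "
from h import *
st()"
```

```text
t 7.55 ball [0.5381 0.031  0.1671] r 0.1604 theta 0.0829 phi~ 0.135 F [-3.6  1.2 -4. ] zax [-0.004  0.005 -1.   ] op 0.0176
```

>>> jog_arm(steps=[[[-0.01,0.12,-0.02],[0,0,-0.3]],[[0,0,0],[0,0,0]]])

```text
t: 7.75
tool_pos: [0.5399, 0.0301, 0.3256]
tool_rot: [-2.265, -2.167, 0.0]
contact_force: [-2.7, -0.0, -1.7]
opening: 0.0182
```

```bash
python3 -c "
from h import *
st()"
```

```text
t 7.75 ball [0.5391 0.0308 0.1671] r 0.1604 theta 0.0762 phi~ 0.135 F [-2.7 -0.  -1.7] zax [-0.005  0.005 -1.   ] op 0.0182
```

>>> jog_arm(steps=[[[-0.01,0.12,-0.02],[0,0,-0.3]],[[0,0,0],[0,0,0]]])

```text
t: 7.95
tool_pos: [0.5411, 0.03, 0.3257]
tool_rot: [-2.259, -2.173, 0.001]
contact_force: [-2.0, 0.3, -2.1]
opening: 0.0175
```

```bash
python3 -c "
from h import *
st()"
```

```text
t 7.95 ball [0.5403 0.0307 0.1672] r 0.1604 theta 0.0692 phi~ 0.135 F [-2.   0.3 -2.1] zax [-0.005  0.005 -1.   ] op 0.0175
```

>>> jog_arm(steps=[[[0,0.1,-0.01],[0,0,-0.3]],[[0,0,0],[0,0,0]]])

```text
t: 8.15
tool_pos: [0.5421, 0.0299, 0.3257]
tool_rot: [-2.252, -2.18, 0.001]
contact_force: [-2.6, 0.6, -2.1]
opening: 0.0177
```

>>> jog_arm(steps=[[[0,0.1,-0.01],[0,0,-0.3]],[[0,0,0],[0,0,0]]])

```text
t: 8.35
tool_pos: [0.5432, 0.0298, 0.3258]
tool_rot: [-2.246, -2.186, 0.002]
contact_force: [-4.5, 1.1, -2.4]
opening: 0.0178
```

```bash
python3 -c "
from h import *
st()"
```

```text
t 8.35 ball [0.5423 0.0305 0.1673] r 0.1603 theta 0.0567 phi~ 0.137 F [-4.5  1.1 -2.4] zax [-0.006  0.004 -1.   ] op 0.0178
```

>>> jog_arm(steps=[[[0,0.1,-0.01],[0,0,-0.3]],[[0,0,0],[0,0,0]]])

```text
t: 8.55
tool_pos: [0.5441, 0.0297, 0.3258]
tool_rot: [-2.239, -2.192, 0.003]
contact_force: [-4.1, 0.2, -2.2]
opening: 0.0179
```

```bash
python3 -c "
from h import *
st()"
```

```text
t 8.55 ball [0.543  0.0304 0.1673] r 0.1603 theta 0.0523 phi~ 0.136 F [-4.1  0.2 -2.2] zax [-0.007  0.004 -1.   ] op 0.0179
```

>>> jog_arm(steps=[[[0,0.1,-0.01],[0,0,-0.2]],[[0,0,0],[0,0,0]]])

```text
t: 8.75
tool_pos: [0.5446, 0.0296, 0.3254]
tool_rot: [-2.234, -2.195, 0.008]
contact_force: [-4.2, 1.3, -1.7]
opening: 0.0178
```

```bash
python3 -c "
from h import *
st()"
```

```text
t 8.75 ball [0.5429 0.0302 0.1669] r 0.1605 theta 0.0523 phi~ 0.133 F [-4.2  1.3 -1.7] zax [-0.01   0.004 -1.   ] op 0.0178
```

>>> jog_arm(steps=[[[0,0.1,-0.01],[0,0,-0.2]],[[0,0,0],[0,0,0]]])

```text
t: 8.95
tool_pos: [0.5451, 0.0295, 0.3251]
tool_rot: [-2.228, -2.198, 0.012]
contact_force: [-3.9, -0.3, -1.8]
opening: 0.0174
```

```bash
python3 -c "
from h import *
st()"
```

```text
t 8.95 ball [0.5429 0.03   0.1666] r 0.1607 theta 0.0521 phi~ 0.13 F [-3.9 -0.3 -1.8] zax [-0.014  0.003 -1.   ] op 0.0174
```

>>> jog_arm(steps=[[[0,-0.18,0],[-0.3,0,0]],[[0,-0.1,0],[-0.2,0,0]],[[0,0,0],[0,0,0]]])

```text
t: 9.25
tool_pos: [0.5426, 0.0296, 0.3255]
tool_rot: [-2.234, -2.203, -0.003]
contact_force: [-4.3, 1.3, -2.6]
opening: 0.0177
```

```bash
python3 -c "
from h import *
st()"
```

```text
t 9.25 ball [0.5423 0.0303 0.167 ] r 0.1605 theta 0.056 phi~ 0.133 F [-4.3  1.3 -2.6] zax [-0.002  0.004 -1.   ] op 0.0177
```

>>> jog_arm(steps=[[[0,-0.08,0],[0,0,0]],[[0,0,0],[0,0,0]]])

```text
t: 9.45
tool_pos: [0.5418, 0.0298, 0.3257]
tool_rot: [-2.235, -2.203, -0.004]
contact_force: [-2.8, 1.7, -2.7]
opening: 0.0181
```

```bash
python3 -c "
from h import *
st();rel([.5415,.030,.3255],[-np.cos(.058),np.sin(.058)])"
```

```text
t 9.45 ball [0.5418 0.0305 0.1672] r 0.1604 theta 0.0598 phi~ 0.135 F [-2.8  1.7 -2.7] zax [-0.001  0.004 -1.   ] op 0.0181
t 9.45 pos [0.5418 0.0298 0.3257] F [-2.8  1.7 -2.7] op 0.0181 q [-0.08 -0.08  1.88  0.    1.34 -0.07]
axes x [0.014 1.    0.004] y [ 1.    -0.014 -0.001] z [-0.001  0.004 -1.   ]
shift cm tool [ 0.02 -0.03  0.02]
turn z 2.5
```

>>> jog_arm(steps=[[[-0.14,-0.01,0.25],[0,0,0]],[[-0.13,-0.01,0.25],[0,0,0]],[[0,0,0],[0,0,0]]])

```text
t: 9.75
tool_pos: [0.5417, 0.027, 0.3205]
tool_rot: [-2.235, -2.203, -0.005]
contact_force: [-3.5, 1.7, -2.6]
opening: 0.0179
```

```bash
python3 -c "
from h import *
st()"
```

```text
t 9.75 ball [0.5417 0.0278 0.162 ] r 0.1631 theta 0.0579 phi~ 0.092 F [-3.5  1.7 -2.6] zax [ 0.     0.005 -1.   ] op 0.0179
```

>>> jog_arm(steps=[[[-0.11,-0.01,0.2],[0,0,0]],[[-0.11,-0.01,0.2],[0,0,0]],[[0,0,0],[0,0,0]]])

```text
t: 10.05
tool_pos: [0.5415, 0.0248, 0.3161]
tool_rot: [-2.235, -2.203, -0.007]
contact_force: [-2.9, 1.3, -2.7]
opening: 0.0176
```

```bash
python3 -c "
from h import *
st()"
```

```text
t 10.05 ball [0.5416 0.0257 0.1576] r 0.1651 theta 0.0566 phi~ 0.055 F [-2.9  1.3 -2.7] zax [ 0.001  0.006 -1.   ] op 0.0176
```

>>> jog_arm(steps=[[[-0.09,-0.01,0.2],[0,0,0]],[[-0.08,-0.01,0.2],[0,0,0]],[[0,0,0],[0,0,0]]])

```text
t: 10.35
tool_pos: [0.5414, 0.023, 0.312]
tool_rot: [-2.235, -2.203, -0.008]
contact_force: [-3.1, 1.9, -2.3]
opening: 0.0179
```

```bash
python3 -c "
from h import *
st();shot('scene','s6.png')
b=cv2.resize(cv2.imread('pics/s6.png')[140:260,230:360],None,fx=6,fy=5,interpolation=2)
cv2.imwrite('pics/s6c.png',b)"
```

```text
t 10.35 ball [0.5416 0.024  0.1535] r 0.1668 theta 0.0554 phi~ 0.021 F [-3.1  1.9 -2.3] zax [ 0.001  0.006 -1.   ] op 0.0179
```

View pics/s6c.png

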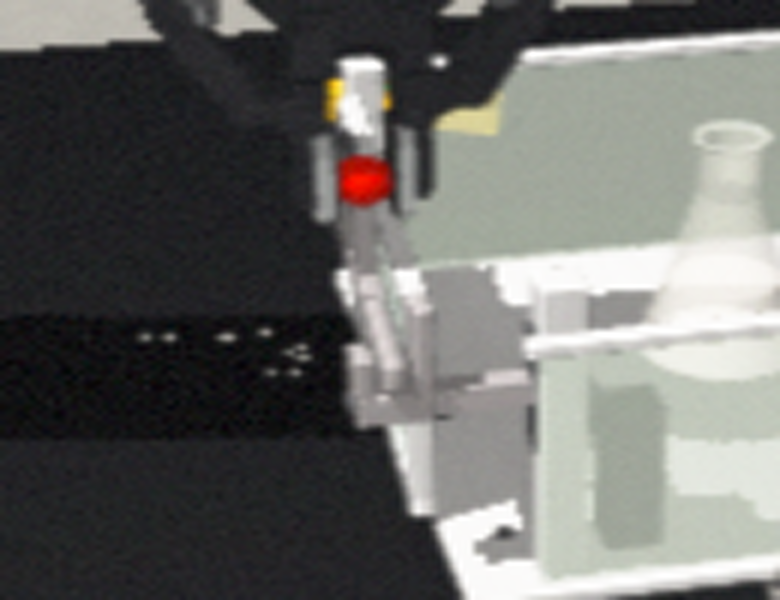

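>>> jog_arm(steps=[[[-0.04,0,0.12],[0,0,0]],[[0,0,0.05],[0,0,0]],[[0,0,0],[0,0,0]]])

```text
t: 10.7
tool_pos: [0.5415, 0.0225, 0.3106]
tool_rot: [-2.235, -2.203, -0.008]
contact_force: [-3.1, 1.4, -1.6]
opening: 0.0178
```

```bash
python3 -c "
from h import *
st()"
```

```text
t 10.7 ball [0.5417 0.0234 0.1521] r 0.1674 theta 0.0544 phi~ 0.009 F [-3.1  1.4 -1.6] zax [ 0.001  0.006 -1.   ] op 0.0178
```

>>> jog_arm(steps=[[[0,0,0],[0,0,0]],[[0,0,0],[0,0,0]],[[0,0,0],[0,0,0]],[[0,0,0],[0,0,0]],[[0,0,0],[0,0,0]],[[0,0,0],[0,0,0]]], fingers=0.2)

```text
t: 11.3
tool_pos: [0.5442, 0.0215, 0.315]
tool_rot: [2.232, 2.198, 0.019]
contact_force: [-0.4, 1.0, 0.0]
opening: 0.0511
```

```bash
python3 -c "
from h import *
st();w=ctrl.camera_info('wrist');im=shot('wrist','w7.png')
for s,c in red(im): print(s,c,onz(w,*c,.151))
shot('scene','s7.png')
b=cv2.resize(cv2.imread('pics/s7.png')[140:260,230:360],None,fx=6,fy=5,interpolation=2)
cv2.imwrite('pics/s7c.png',b)"
```

```text
t 11.3 ball [0.5465 0.0218 0.1565] r 0.1684 theta 0.0247 phi~ 0.046 F [-0.4  1.   0. ] zax [ 0.015  0.002 -1.   ] op 0.0511
[286, 246, 37, 39, 1148] [304.1, 265.3] [0.53939548 0.02155541 0.151     ]
```

View pics/s7c.png

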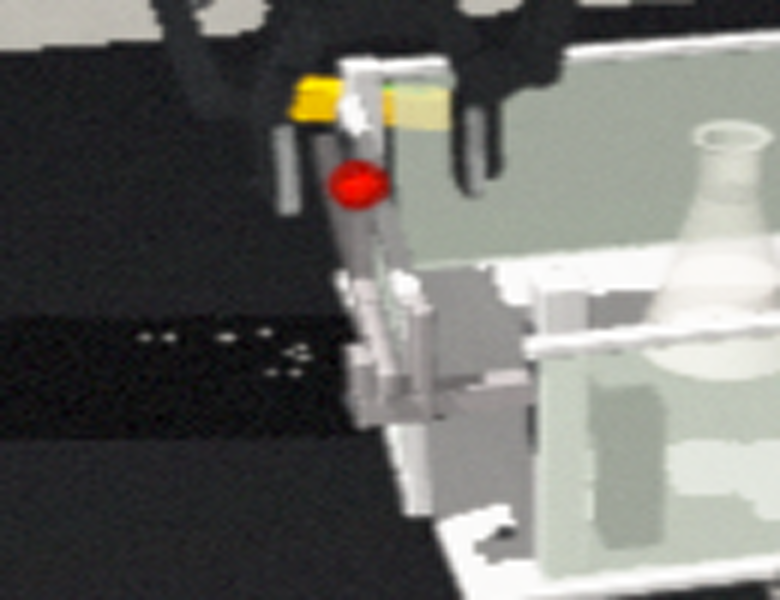

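View pics/w7.png

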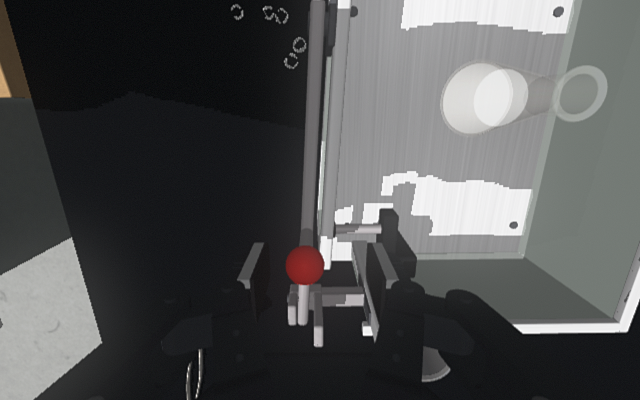

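The fingers are clear of the ball at (304,265) and the bar lies between tooth and back wall. I'll retreat straight up.

>>> jog_arm(steps=[[[0,-0.3,-1],[0,0,0]],[[0,-0.2,-2],[0,0,0]],[[0,0,-3],[0,0,0]],[[0,0,-3],[0,0,0]],[[0,0,-3],[0,0,0]],[[-3,-2,-1],[0,0,0]],[[-3,-3,0],[0,0,0]],[[0,0,0],[0,0,0]]])

```text
t: 12.2
tool_pos: [0.483, -0.0387, 0.4538]
tool_rot: [2.227, 2.2, 0.018]
contact_force: [-0.1, -1.1, -0.4]
opening: 0.0508
```

>>> jog_arm(steps=[[[-4,-2,0],[0,0,0]],[[-4,-2,0],[0,0,0]],[[-4,-2,0],[0,0,0]],[[-4,-2,0],[0,0,0]],[[-4,-1,0],[0,0,0]],[[-4,0,0],[0,0,0]],[[-4,0,0],[0,0,0]],[[0,0,0],[0,0,0]]])

```text
t: 13.0
tool_pos: [0.386, -0.3245, 0.4585]
tool_rot: [2.213, 2.199, 0.025]
contact_force: [0.5, 0.7, -0.4]
opening: 0.0511
```

```bash
python3 -c "
from h import *
st();s=ctrl.camera_info('scene');t=ctrl.camera_info('top')
im=shot('top','t8.png');a=red(im);print(a)
im2=shot('scene','s8.png');b=[k for k in red(im2) if 240<k[1][0]<330 and 140<k[1][1]<220];print(b)
k=[c for q,c in a if c[0]<400]
print(tri(ray(s,*b[-1][1]),ray(t,*k[0])), onz(t,*k[0],.151))
cv2.imwrite('pics/s8c.png',cv2.resize(im2[140:300,230:400,::-1],None,fx=4.5,fy=3.7,interpolation=2))
cv2.imwrite('pics/t8c.png',cv2.resize(im[170:290,222:392,::-1],None,fx=4.5,fy=4.5,interpolation=2))
"
```

```text
t 13.0 ball [ 0.3903 -0.3251  0.3   ] r 0.5429 theta 0.2459 phi~ nan F [ 0.5  0.7 -0.4] zax [ 0.027 -0.004 -1.   ] op 0.0511
[([305, 229, 8, 8, 48], [308.4, 232.5]), ([457, 308, 38, 12, 326], [475.7, 313.5])]
[([285, 172, 10, 10, 74], [289.3, 176.3])]
(array([0.54046979, 0.02069756, 0.1527373 ]), np.float64(0.0005081516360113974)) [0.54091518 0.02068429 0.151     ]h.py:39: RuntimeWarning: invalid value encountered in arcsin
  d=g[:2]-H; z=g[2]; ph=np.arcsin((z-.151)/.12*1.0)
```

View pics/s8c.png

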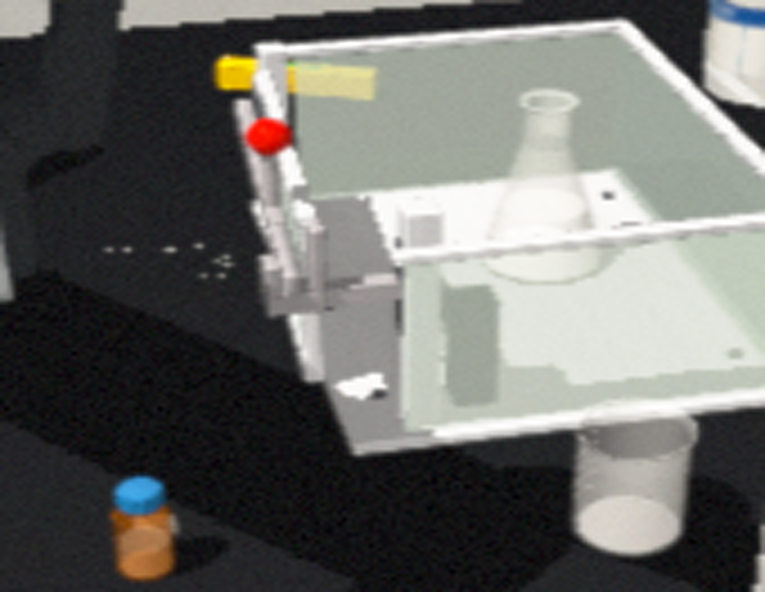

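View pics/t8c.png

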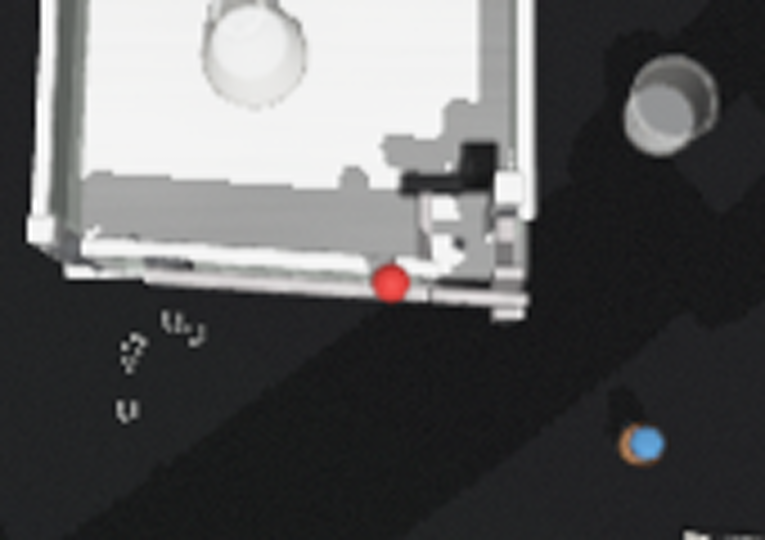

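```bash
python3 -c "
from h import *
im=shot('top','t9.png');print([c for q,c in red(im) if c[0]<400])
print(ctrl.finish_job())"
```

```text
[[308.4, 232.5]]
the job is handed in; nothing more can be done
None
```

I latched the gate and handed the job in at about 13 s; no verdict was reported. I lifted the bar by its knob to about 0.135 rad while the gate stood near 0.45 rad. I then swung the gate in until the bar met the striker's back wall, at a gate angle of about 0.05 rad. The wrist force at the end of each move was about 4 N. I backed off about 1.5 mm, lowered the bar into the notch, let go and withdrew.

**What the last checks showed:**
- **Bar:** it lies between the front tooth and the back wall in both camera views, with the fingers clear. The knob height was 152.7 mm against 151 mm for a level bar, which is within the camera error.
- **Gate:** it stands at roughly 0.06 rad by the knob's position, and the knob was in the same pixel in two successive top pictures. The 0.08 rad limit is not far off, and my angle estimate is good to only about 0.02 rad.
- **Other objects:** the flask, vial and small beaker look unmoved in the pictures; I did not measure them again.

**What disagreed:**
- **Finger opening:** it read 17.8 mm on the 20 mm ball throughout the grasp. The ball did not slip.
- **Tool tilt:** the tool leaned up to about 1 degree while pushing, so I took the ball's position with the tilt included.

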